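Put the jar tray away and bring out the turtle skull

TASK

One of the two specimen trays stands partly open with a small jar in it: push it fully home. Then hook a fingertip behind the front lip of the other tray, the one with the turtle skull, and draw it out to its stop, from the inner side of the lip only, without pinching the lip or touching its outer front. Leave the skull and the jar lying untouched in their trays, and do not disturb anything else on the bench.

Things in the scene. Friction and masses are not known exactly. Their poses are not given: they have to be found in the camera images.
- skull_rack_edge (a point): One of two fixed, alike steel racks side by side, in either order: housing 160 long (x) x 140 wide (y) x 83 mm high, clear roof, one sliding tray. The point is the middle of the roof's front edge, over the open front, 80 mm above the bench; +x to the closed back, the tray comes out to -x. This one's tray holds the turtle skull and starts shut or nearly so.
- jar_rack_edge (a point): One of two fixed, alike steel racks side by side, in either order: housing 160 long (x) x 140 wide (y) x 83 mm high, clear roof, one sliding tray. The point is the middle of the roof's front edge, over the open front, 80 mm above the bench; +x to the closed back, the tray comes out to -x. This one's tray holds the small jar and starts partly open.
- skull_tray (a joint): How far the skull tray is drawn out, m: 0 fully home, 0.13 at the stop. Steel tray 120 wide x 202 mm long, floor top 14 mm above the bench, side walls up to 32 mm. Behind its front lip an empty finger well 55 long x 114 mm wide, then a cross rib 28 mm high and the contents behind it. About 2 N of friction; stays where left.
- jar_tray (a joint): How far the jar tray is drawn out, m: 0 fully home, 0.13 at the stop. Steel tray 120 wide x 202 mm long, floor top 14 mm above the bench, side walls up to 32 mm. Behind its front lip an empty finger well 55 long x 114 mm wide, then a cross rib 28 mm high and the contents behind it. About 2 N of friction; stays where left.
- skull_lip (a point): Top middle of the skull tray's upright front lip (120 mm wide, 7 mm thick), 49 mm above the bench; moves with the tray. +x into the rack (shut), -x out, z up. Lip's outer front face at x = -5 mm, inner face at +2 mm (round bead on top to +3 mm), cross rib at +57 mm. Fully home, the housing's front edge is at x = +55 mm.
- jar_lip (a point): Top middle of the jar tray's upright front lip (120 mm wide, 7 mm thick), 49 mm above the bench; moves with the tray. +x into the rack (shut), -x out, z up. Lip's outer front face at x = -5 mm, inner face at +2 mm (round bead on top to +3 mm), cross rib at +57 mm. Fully home, the housing's front edge is at x = +55 mm.
- skull: Small bone-coloured turtle skull, about 70 x 42 x 40 mm, loose in the skull tray, under the clear roof at first. Origin at the centre of its underside, z up.
- jar: Small closed amber jar with white cap, 44 mm across, 50 mm high, loose in the jar tray. Origin at the centre of its underside, z up.
- dish: closed glass petri dish, 60 mm across, 14 mm high, lying on the clear roof of the jar rack; origin at the centre of its underside
- wash_bottle: loose white wash bottle with blue spout, 62 mm across, 175 mm high, on the bench at the left; origin under its centre
- tall_jar: loose amber specimen jar with orange cap, 68 mm across, 120 mm high, on the bench at the right; origin under its centre
- shell: loose small brown turtle shell, a dome 116 mm across, 42 mm high, on the bench at the right; origin under its centre
- bone: loose small limb bone, 80 mm long, 14 mm high, on the bench close to the robot; origin under its centre
- glove_box: loose cardboard glove box, 110 x 220 x 70 mm, on the bench at the left; origin under its centre

How it is judged:
On the way, in this order (a step that is already met when the one before it is completed fails the run):
1. the jar tray is pushed fully home (value of joint jar_tray below 0.005 m), for 0.2 s.
2. the skull tray is drawn out to its stop (value of joint skull_tray above 0.122 m), for 0.2 s.
At the end, for the whole second after the job is handed in: The jar tray is within 5 mm of fully home and the skull tray within 8 mm of its stop and at rest; skull and jar lie upright (within 0.2 rad) and still on the floors of their own trays, behind the rib (value of joint jar_tray below 0.005 m and value of joint skull_tray above 0.122 m and velocity of joint skull_tray between -0.01 and 0.01 m/s and x of skull in the frame of skull_lip between 0.06 and 0.195 m and y of skull in the frame of skull_lip between -0.05 and 0.05 m and z of skull in the frame of skull_lip between -0.042 and -0.025 m and angle between each of skull, jar's own z axis and vertical below 0.2 rad and linear speed of each of skull, jar below 0.02 m/s and x of jar in the frame of jar_lip between 0.06 and 0.195 m and y of jar in the frame of jar_lip between -0.05 and 0.05 m and z of jar in the frame of jar_lip between -0.042 and -0.025 m); the robot touches nothing.
It fails at once if the skull or the jar in the trays is touched by the robot (contact force between any of the arm, the fingers and skull above 0.5 N or contact force between any of the arm, the fingers and jar above 0.5 N).
It fails at once if the skull or the jar is lifted (height (world z) of any of skull, jar above 0.034 m).
It fails at once if the skull tray's lip is pinched or its outer front touched (contact force between the fingers and skull_front above 2 N).
It fails at once if another loose thing is displaced by more than 20 mm (distance of any of dish, wash_bottle, tall_jar, shell, bone, glove_box from where it was at the start of the episode above 0.02 m).
It also fails if it takes over 56 s, if anything falls off the work surface, if the arm or the gripper's body presses on something with over 40 N, if the wrist force passes 120 N, or if a joint passes its speed limit or range.

ROBOT

A 6-joint arm with a two-finger parallel gripper is mounted at the origin on the work surface. World frame = base frame: x ahead of the robot, y to its left, z up, the work surface at z = 0. Lengths are in m, angles in rad, forces in N, time in s.
With the tool pointing down it reaches from about 0.15 to 0.775 m from the base axis. Payload 6.1 kg.
Tool frame: the origin (TCP) lies at the very end of the fingers, on their centre line; the grasp point (between the pads) lies 19 mm behind it; z points along the fingers, y is the line along which they close (so a half turn about z gives the same grasp; the last joint's range is limited). The gripper opens to 85 mm and grips with 20 to 120 N. Pads are 22 mm wide; open, the fingers measure 114 mm over their backs; the gripper's body (76 mm by 85 mm) begins 54 mm behind the grasp point. The pads swing forward as they close: fully open they stand 13 mm farther back than shut.
Start: joints at [1.18, 0.126, -0.04, 1.405, 0, 1.571], TCP at [0.2, 0.485, 0.197] pointing down, gripper open.
Joint ranges: [-2.72, 2.72], [-0.95, 1.95], [-1.27, 1.35], [-1.78, 2.02], [-1.46, 1.47], [-3.14, 3.14]. Speed limits (rad/s): [2.39, 2.39, 3.01, 3.14, 3.14, 3.14].

INTERFACE

Orientations are given as a rotation vector (axis times angle).
In Python, from bench import ctrl, vision gives the robot as it stands.
- The arm moves only by the shell command python3 -m handwheel 'ROWS' [OPENING] [FORCE]. ROWS is JSON, a list of rows, each a list of 2 entries, a list of its own where there are three numbers: the shift along the tool's x, y, z in mm, then the turn, a rotation vector about the tool's x, y, z in rad. A call has 1 to 5 rows; each row is the pose to reach, as a shift and turn from the pose commanded when the call began, along the tool's axes at that moment; what a row does not reach only later rows make up. A row lasts 1/8 s, in which the tool goes at most 62.5 mm and 10.7 degrees, less where a joint would pass 70% of its speed; a pose out of reach is approached as far as the arm can. A call with a gripper value outside its range is refused whole. OPENING is the opening, from 0 (shut) to 1 (fully open), set as the call begins (- or left out, the last holds). The fingers move at their own pace and stop on an object; FORCE is the grip in N (left out, the last holds). Time passes only in rows, so rows that repeat a pose let the fingers close. It gives the time, the measured TCP pose, the force, the opening and the grip force at its end, in the units of the state.
- ctrl.observe(): the state, without advancing time (a new reading comes with each control period).
- vision.read_camera(name): name is "side" or "top"; returns the picture (420x560x3 uint8, red, green, blue); there is no depth.
- vision.camera_params(name): a dict with "intrinsics" (3x3 intrinsics, pixels), "R" (3x3) and "t" (3): a world point X has camera coordinates R X + t. Camera axes: x right, y down, z forward; pixel columns grow to the right and rows downward; lengths in m; the calibration is good to about 2 mm. A picture is of the moment at which its call begins. camera_params takes no time and is no camera call.
- ctrl.finish_job(): hands the job in; it is judged then, once.
The state is a dict: "t": time; "joints": joint angles; "joint_vel": joint speeds; "tau": joint torques, N m; "tcp_pos": TCP position; "eef_rot": TCP orientation; "force": force on the tool from outside, world axes, zero at the start; "moment": the same for the moment, N m; "opening": opening from 0.0 (shut) to 1.0 (fully open); "gripper_force": force on a finger pad.
Only numpy, scipy, OpenCV 4.12 (cv2) and the standard library are available. Lean on these libraries where they do the work, as an engineer would, in place of code of your own. Each camera call takes 0.05 s, during which the arm holds its last target. There are 200 camera calls.

## Working session

There is one attempt and no reset: what is moved stays moved. The work goes in short steps, Python scripts to look and compute and a shell command to move; the robot and the scene stay as the last step left them, time stands still between calls to the robot, and variables do not carry over. Pictures are saved under pics/ and viewed, at most 10 in all, crops included, and the job is handed in when it is done.

```bash
mkdir -p pics
python3 - <<'E'
from bench import ctrl, vision
import cv2
for n in("side","top"):
    cv2.imwrite(f"pics/{n}0.png",vision.read_camera(n)[:,:,::-1]); p=vision.camera_params(n)
    print(n,p["intrinsics"],p["R"],p["t"], -p["R"].T@p["t"])
s=ctrl.observe(); print(s)
E
```

```text
side [[505.38228963   0.         282.44868097]
 [  0.         505.38228963 205.34465573]
 [  0.           0.           1.        ]] [[-0.96609702 -0.25812085  0.00549364]
 [-0.18186657  0.66528057 -0.7241038 ]
 [ 0.18325148 -0.70055363 -0.68966912]] [0.56965918 0.14747662 1.38028579] [0.32422769 1.01589181 1.05559938]
top [[482.98264197   0.         283.98220377]
 [  0.         482.98264197 204.908899  ]
 [  0.           0.           1.        ]] [[-2.44757322e-02 -9.99700107e-01 -7.96968620e-04]
 [-9.73044964e-01  2.40059820e-02 -2.29362620e-01]
 [ 2.29312968e-01 -4.83833177e-03 -9.73340718e-01]] [0.03631225 0.59732059 1.64869121] [0.20404229 0.02993901 1.74177024]
{'t': 0.1, 'joints': array([ 1.17998385e+00,  1.26320340e-01, -4.05252560e-02,  1.40539635e+00,
        2.19550481e-05,  1.57081225e+00]), 'joint_vel': array([ 0.00050913, -0.00011476,  0.00202844, -0.00108832,  0.00030094,
       -0.00208023]), 'tau': array([-1.20222183e-03, -4.36906886e+01,  3.53603482e+01,  1.37636263e-02,
       -1.79657837e-05, -5.50177674e-06]), 'tcp_pos': array([0.19982457, 0.48502425, 0.19589768]), 'eef_rot': array([-6.09953235e-01, -3.08150251e+00,  2.22065947e-03]), 'force': array([ 0.45304153, -0.09760239,  0.05962764]), 'moment': array([ 0.02159197, -0.01414022,  0.04402106]), 'gripper_force': 0.0, 'opening': 1.00174611685931}
```

View pics/side0.png

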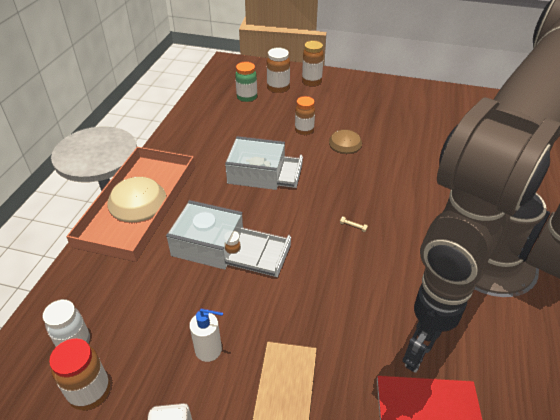

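View pics/top0.png

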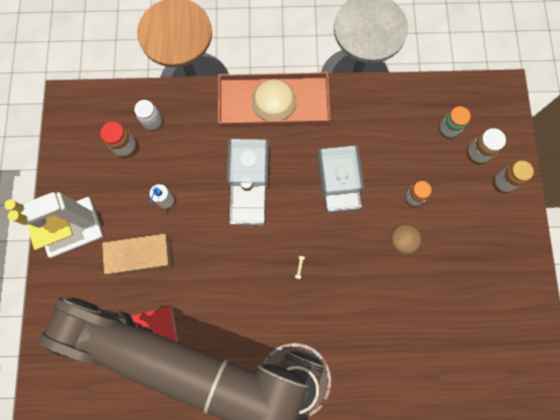

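The side view shows the jar rack at (205,235) with its tray open to (290,255), and the skull rack at (257,163). In the top view, the jar tray lip is near (247,222) and the skull lip near (344,208). I'll enlarge both areas next.

Run:
```python
import cv2,numpy as np
t=cv2.imread("pics/top0.png");s=cv2.imread("pics/side0.png")
a=cv2.resize(t[130:230,220:370],None,fx=5.3333,fy=5.3333,interpolation=cv2.INTER_CUBIC)
b=cv2.resize(s[130:280,160:310],None,fx=4,fy=4,interpolation=cv2.INTER_CUBIC)
cv2.imwrite("pics/t1.png",a);cv2.imwrite("pics/s1.png",b)
```

```text
(no output)
```

View pics/t1.png

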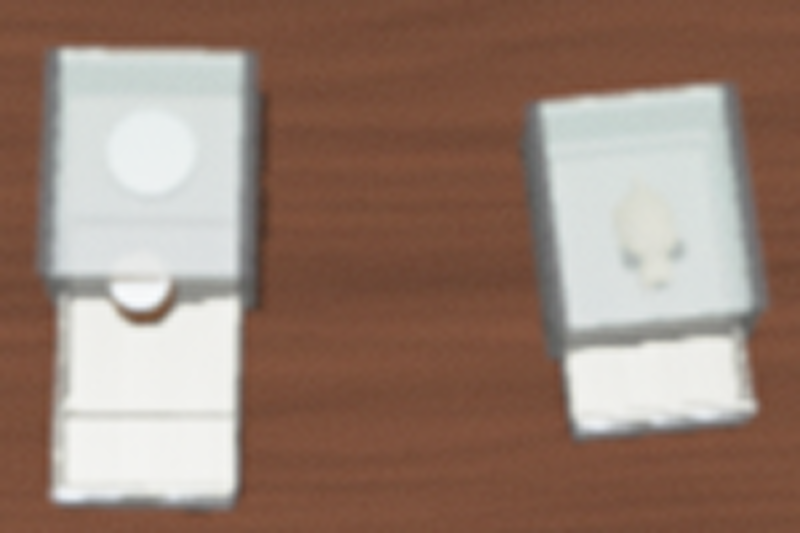

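View pics/s1.png

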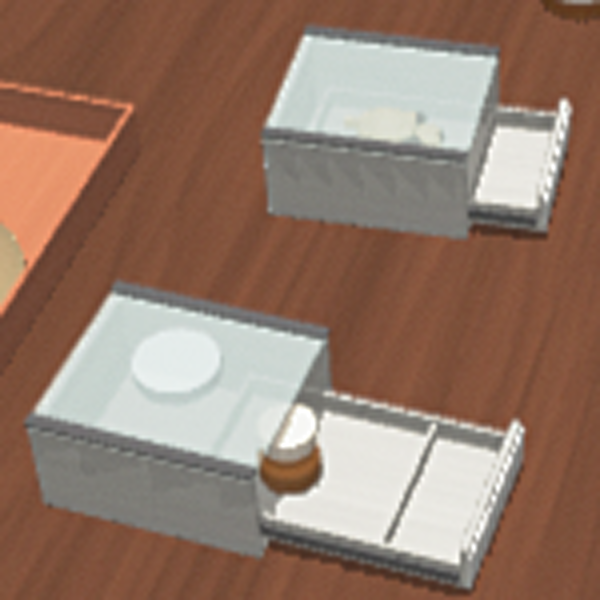

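```bash
cat > h.py <<'E'
import numpy as np
from bench import vision
def ray(n,uv,z):
    p=vision.camera_params(n);R,t=p["R"],p["t"];c=-R.T@t
    d=R.T@np.linalg.solve(p["intrinsics"],[*uv,1]); return c+d*(z-c[2])/d[2]
E
python3 - <<'E'
from h import *
S=lambda u,v,z: ray("side",(160+(u+.5)/4-.5,130+(v+.5)/4-.5),z)[:2].round(4)
T=lambda u,v,z: ray("top",(220+(u+.5)/5.3333-.5,130+(v+.5)/5.3333-.5),z)[:2].round(4)
print("jar side: FN FF BN BF",[S(*q,.083) for q in((265,468),(328,332),(30,425),(118,287))])
print("skull side",[S(*q,.083) for q in((470,155),(498,50),(265,138),(310,32))])
print("jar top FL FR BL BR",[T(*q,.083) for q in((38,273),(248,280),(45,50),(258,50))])
print("skull top",[T(*q,.083) for q in((545,330),(765,308),(525,102),(738,83))])
print("jar lip side",S(468,553,.049),S(518,428,.049)," top",T(52,492,.049),T(238,492,.049))
print("skull lip side",S(547,200,.049),S(566,102,.049)," top",T(573,425,.049),T(757,405,.049))
E
```

```text
jar side: FN FF BN BF [array([0.6831, 0.2147]), array([0.6834, 0.0855]), array([0.8441, 0.2196]), array([0.8397, 0.0815])]
skull side [array([ 0.64  , -0.1243]), array([ 0.6535, -0.258 ]), array([ 0.7961, -0.1026]), array([ 0.8067, -0.2411])]
jar top FL FR BL BR [array([0.6884, 0.2239]), array([0.68  , 0.0835]), array([0.8468, 0.2196]), array([0.8432, 0.074 ])]
skull top [array([ 0.6406, -0.1137]), array([ 0.6521, -0.2611]), array([ 0.8012, -0.1069]), array([ 0.8112, -0.2526])]
jar lip side [0.5462 0.2212] [0.5425 0.1075]  top [0.5455 0.2181] [0.5425 0.0936]
skull lip side [ 0.5801 -0.1277] [ 0.5942 -0.2494]  top [ 0.5829 -0.1327] [ 0.5937 -0.2575]
```

Measured layout:

| Item | Position (m) | Yaw (rad) |
|---|---|---|
| Jar lip | (0.544, 0.157) | about -0.02 |
| Jar rack front | x 0.683 | about -0.02 |
| Skull lip | (0.588, -0.194) | about 0.09 |
| Skull rack front middle | (0.6465, -0.19) | about 0.09 |

I'll move in front of the jar lip with the fingers shut.

```bash
python3 -m handwheel '[[[-50,-26,0],[0,0,-0.08]],[[-100,-52,0],[0,0,-0.16]],[[-150,-77,0],[0,0,-0.24]],[[-200,-103,0],[0,0,-0.32]],[[-250,-129,0],[0,0,-0.391]]]' 0 20
python3 -m handwheel '[[[0,0,0],[0,0,0]]]'
```

```text
t: 0.72
tcp_pos: [0.3828, 0.2693, 0.1964]
eef_rot: [0.004, -3.141, 0.0]
force: [1.6, 0.1, 0.3]
opening: 0.002
gripper_force: 0.0
t: 0.85
tcp_pos: [0.3837, 0.2681, 0.1962]
eef_rot: [-0.009, -3.141, 0.001]
force: [-1.5, -0.1, -0.4]
opening: 0.001
gripper_force: 0.0
```

```bash
python3 -m handwheel '[[[-35,-37,0],[0,0,0]],[[-71,-75,0],[0,0,0]],[[-106,-112,40],[0,0,0]],[[-106,-112,90],[0,0,0]],[[-106,-112,130],[0,0,0]]]'
python3 -m handwheel '[[[0,0,20],[0,0,0]],[[0,0,36],[0,0,0]],[[0,0,36],[0,0,0]]]'
python3 - <<'E'
from bench import vision
import cv2
s=vision.read_camera("side")[:,:,::-1]
cv2.imwrite("pics/s2.png",cv2.resize(s[130:280,160:360],None,fx=4,fy=4,interpolation=cv2.INTER_CUBIC))
E
```

```text
t: 1.48
tcp_pos: [0.4873, 0.1588, 0.0642]
eef_rot: [-0.001, -3.14, 0.0]
force: [0.1, 0.6, -0.3]
opening: 0.002
gripper_force: 0.0
t: 1.85
tcp_pos: [0.4871, 0.1592, 0.0296]
eef_rot: [0.001, -3.14, 0.001]
force: [0.2, 0.9, 0.1]
opening: -0.001
gripper_force: 0.0
```

View pics/s2.png

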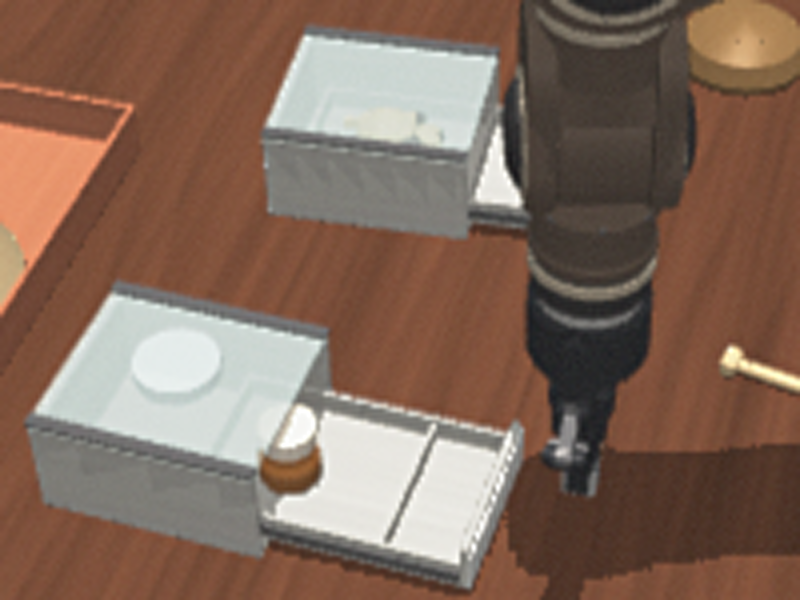

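The shut fingertips are at (580,485) in this crop, right in front of the middle of the jar lip, which runs from (468,560) to (518,430). I'll push slowly.

```bash
python3 -m handwheel '[[[-12,0,0],[0,0,0]],[[-24,0,0],[0,0,0]],[[-32,0,0],[0,0,0]],[[-36,0,0],[0,0,0]],[[-40,0,0],[0,0,0]]]'
for i in 1 2 3; do :; done
python3 -m handwheel '[[[-4,0,0],[0,0,0]],[[-8,0,0],[0,0,0]],[[-13,0,0],[0,0,0]],[[-18,0,0],[0,0,0]],[[-23,0,0],[0,0,0]]]'
python3 -m handwheel '[[[-5,0,0],[0,0,0]],[[-10,0,0],[0,0,0]],[[-15,0,0],[0,0,0]],[[-20,0,0],[0,0,0]],[[-25,0,0],[0,0,0]]]'
python3 -m handwheel '[[[-5,0,0],[0,0,0]],[[-10,0,0],[0,0,0]],[[-14,0,0],[0,0,0]],[[-17,0,0],[0,0,0]],[[-20,0,0],[0,0,0]]]'
```

```text
t: 2.52
tcp_pos: [0.5282, 0.1589, 0.0305]
eef_rot: [0.0, -3.141, 0.0]
force: [0.0, 0.5, 0.6]
opening: 0.002
gripper_force: 0.0
t: 3.15
tcp_pos: [0.5514, 0.1589, 0.0306]
eef_rot: [-0.0, 3.142, -0.0]
force: [-0.8, 0.6, -0.9]
opening: -0.001
gripper_force: 0.0
t: 3.78
tcp_pos: [0.5763, 0.1589, 0.0306]
eef_rot: [0.0, -3.142, 0.0]
force: [-0.2, -0.4, 0.3]
opening: 0.0
gripper_force: 0.0
t: 4.4
tcp_pos: [0.5961, 0.1589, 0.0306]
eef_rot: [0.0, -3.141, 0.0]
force: [-0.3, -0.4, 0.0]
opening: 0.002
gripper_force: 0.0
```

Run:
```python
from bench import vision
import cv2
s=vision.read_camera("side")[:,:,::-1]
cv2.imwrite("pics/s3.png",cv2.resize(s[130:280,160:310],None,fx=4,fy=4,interpolation=cv2.INTER_CUBIC))
```

```text
(no output)
```

View pics/s3.png

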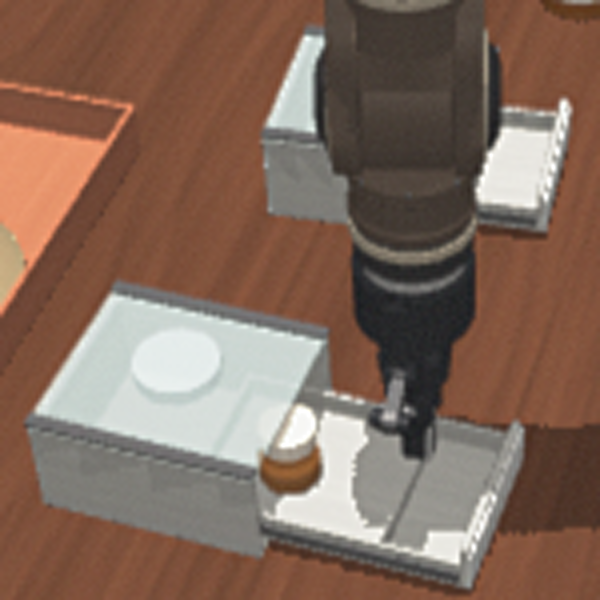

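Run:
```python
from h import *
from bench import ctrl
for uv,n in(((580,492),"s2"),((420,457),"s3")):
    px=(160+(uv[0]+.5)/4-.5,130+(uv[1]+.5)/4-.5)
    for z in(0.03,.05,.06,.07): print(n,z,ray("side",px,z).round(3))
s=ctrl.observe();print(s["tcp_pos"],s["force"],s["joints"])
p=vision.camera_params("side")
for X in([.487,.159,.0296],[.596,.159,.0306],[.544,.157,.049],[.544,.157,.014]):
    q=p["intrinsics"]@(p["R"]@np.array(X)+p["t"]);q=q[:2]/q[2];print(X,(q-[160,130])*4)
```

```text
s2 0.03 [0.492 0.136 0.03 ]
s2 0.05 [0.489 0.153 0.05 ]
s2 0.06 [0.487 0.162 0.06 ]
s2 0.07 [0.485 0.17  0.07 ]
s3 0.03 [0.604 0.134 0.03 ]
s3 0.05 [0.599 0.151 0.05 ]
s3 0.06 [0.596 0.16  0.06 ]
s3 0.07 [0.593 0.168 0.07 ]
[0.5965137  0.15892935 0.03056864] [ 0.06291952 -0.59147856  0.55236046] [ 2.60426579e-01  3.44026410e-01 -1.29263737e-01  1.09725734e+00
 -8.38158254e-05  2.60321602e-01]
[0.487, 0.159, 0.0296] [577.882669   517.85897705]
[0.596, 0.159, 0.0306] [419.76766888 484.1730064 ]
[0.544, 0.157, 0.049] [495.61427814 479.15837884]
[0.544, 0.157, 0.014] [495.22527836 513.66580821]
```

The tray hasn't moved. The fingertips, at (420,457) in this crop, passed over the lip: they stand about 28 mm higher than the reported TCP. I'll go back and check the height by touching the bench lightly.

```bash
python3 -m handwheel '[[[0,0,-20],[0,0,0]],[[40,0,-30],[0,0,0]],[[80,0,-30],[0,0,0]],[[116,0,-30],[0,0,0]],[[116,0,-30],[0,0,0]]]'
python3 -m handwheel '[[[0,0,15],[0,0,0]],[[0,0,30],[0,0,0]],[[0,0,38],[0,0,0]],[[0,0,42],[0,0,0]],[[0,0,42],[0,0,0]]]'
python3 -m handwheel '[[[0,0,2],[0,0,0]],[[0,0,4],[0,0,0]],[[0,0,6],[0,0,0]],[[0,0,6],[0,0,0]]]'
python3 -m handwheel '[[[0,0,2],[0,0,0]],[[0,0,4],[0,0,0]],[[0,0,4],[0,0,0]]]'
```

```text
t: 5.08
tcp_pos: [0.4779, 0.1588, 0.0609]
eef_rot: [0.002, -3.141, 0.0]
force: [0.6, 0.4, 1.0]
opening: 0.002
gripper_force: 0.0
t: 5.7
tcp_pos: [0.48, 0.1588, 0.0182]
eef_rot: [0.0, -3.141, 0.0]
force: [-0.3, 0.3, 0.1]
opening: 0.001
gripper_force: 0.0
t: 6.2
tcp_pos: [0.4799, 0.1589, 0.0125]
eef_rot: [0.0, -3.141, 0.0]
force: [0.4, 0.1, -0.4]
opening: -0.0
gripper_force: 0.0
t: 6.58
tcp_pos: [0.4798, 0.1589, 0.0084]
eef_rot: [0.0, -3.141, 0.0]
force: [0.4, -0.9, 0.2]
opening: -0.002
gripper_force: 0.0
```

```bash
python3 -m handwheel '[[[0,0,2],[0,0,0]],[[0,0,4],[0,0,0]],[[0,0,6],[0,0,0]],[[0,0,6],[0,0,0]]]'
python3 -m handwheel '[[[0,0,3],[0,0,0]],[[0,0,6],[0,0,0]],[[0,0,6],[0,0,0]]]'
python3 -m handwheel '[[[0,0,3],[0,0,0]],[[0,0,6],[0,0,0]],[[0,0,6],[0,0,0]]]'
python3 - <<'E'
from bench import vision
import cv2
s=vision.read_camera("side")[:,:,::-1]
cv2.imwrite("pics/s4.png",cv2.resize(s[180:280,210:360],None,fx=5.3333,fy=5.3333,interpolation=cv2.INTER_CUBIC))
E
```

```text
t: 7.08
tcp_pos: [0.4798, 0.1589, 0.0024]
eef_rot: [0.0, -3.141, 0.0]
force: [-0.2, 0.4, -0.0]
opening: 0.001
gripper_force: 0.0
t: 7.45
tcp_pos: [0.4798, 0.1588, -0.0038]
eef_rot: [0.0, -3.141, 0.0]
force: [-0.4, 0.1, 0.2]
opening: -0.002
gripper_force: 0.0
t: 7.82
tcp_pos: [0.4798, 0.1588, -0.0097]
eef_rot: [0.0, -3.141, 0.0]
force: [0.6, 0.3, 0.5]
opening: -0.002
gripper_force: 0.0
```

View pics/s4.png

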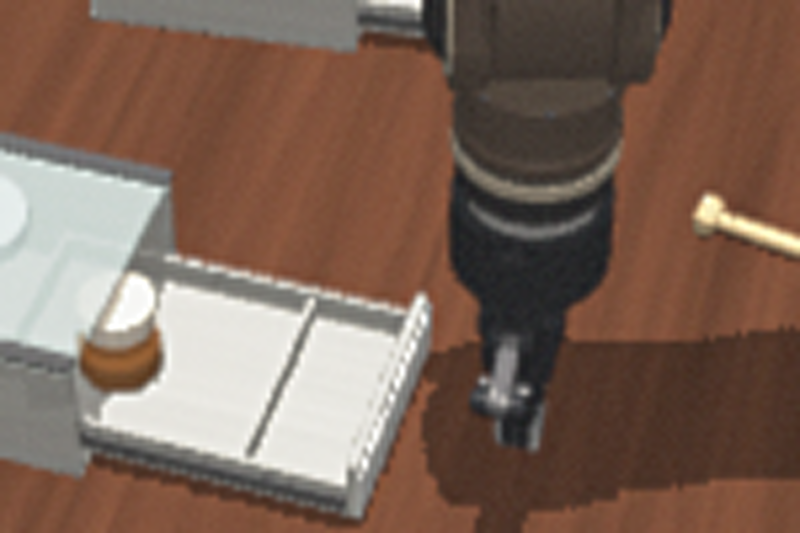

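The fingertip, at (530,450) in this crop, is still about 15-18 mm above the bench although the TCP reads -10 mm. I'll keep going down in small steps until it touches.

```bash
python3 -m handwheel '[[[0,0,3],[0,0,0]],[[0,0,6],[0,0,0]],[[0,0,6],[0,0,0]]]'
python3 -m handwheel '[[[0,0,2],[0,0,0]],[[0,0,4],[0,0,0]],[[0,0,4],[0,0,0]]]'
```

```text
t: 8.25
tcp_pos: [0.4798, 0.1588, -0.0157]
eef_rot: [0.0, -3.141, 0.0]
force: [0.3, 0.4, -1.3]
opening: 0.003
gripper_force: 0.0
t: 8.62
tcp_pos: [0.4798, 0.1589, -0.0196]
eef_rot: [0.0, -3.141, 0.0]
force: [0.7, 0.3, 0.2]
opening: 0.001
gripper_force: 0.0
```

```bash
python3 -m handwheel '[[[0,0,2],[0,0,0]],[[0,0,2],[0,0,0]]]'
python3 -m handwheel '[[[0,0,2],[0,0,0]],[[0,0,2],[0,0,0]]]'
```

```text
t: 8.88
tcp_pos: [0.4799, 0.1589, -0.0216]
eef_rot: [0.0, -3.141, 0.0]
force: [-0.5, -0.2, 0.8]
opening: -0.002
gripper_force: 0.0
t: 9.12
tcp_pos: [0.4799, 0.1589, -0.0236]
eef_rot: [0.0, -3.141, 0.0]
force: [0.1, 0.2, 0.9]
opening: 0.001
gripper_force: 0.0
```

```bash
python3 -m handwheel '[[[0,0,1.5],[0,0,0]],[[0,0,1.5],[0,0,0]]]'
python3 -m handwheel '[[[0,0,1.5],[0,0,0]],[[0,0,1.5],[0,0,0]]]'
```

```text
t: 9.38
tcp_pos: [0.4799, 0.1589, -0.025]
eef_rot: [0.0, -3.141, 0.0]
force: [-0.0, -0.3, 0.1]
opening: -0.001
gripper_force: 0.0
t: 9.62
tcp_pos: [0.4799, 0.1589, -0.0266]
eef_rot: [0.0, -3.141, 0.0]
force: [1.1, -0.4, 0.0]
opening: -0.003
gripper_force: 0.0
```

```bash
python3 -m handwheel '[[[0,0,1.5],[0,0,0]],[[0,0,1.5],[0,0,0]]]'
python3 -m handwheel '[[[0,0,1.5],[0,0,0]],[[0,0,1.5],[0,0,0]]]'
```

```text
t: 9.88
tcp_pos: [0.4799, 0.1589, -0.028]
eef_rot: [0.0, -3.141, 0.0]
force: [-0.7, -0.1, 0.2]
opening: -0.001
gripper_force: 0.0
t: 10.12
tcp_pos: [0.4799, 0.1589, -0.0296]
eef_rot: [0.0, -3.141, 0.0]
force: [-0.1, -0.7, 0.1]
opening: 0.002
gripper_force: 0.0
```

```bash
python3 -m handwheel '[[[0,0,1.5],[0,0,0]],[[0,0,1.5],[0,0,0]]]'
python3 -m handwheel '[[[0,0,1.5],[0,0,0]],[[0,0,1.5],[0,0,0]]]'
python3 - <<'E'
from bench import ctrl,vision
import cv2,numpy as np
from h import ray
print(ctrl.observe()["tau"].round(2))
s=vision.read_camera("side")[:,:,::-1]; cv2.imwrite("pics/s5.png",s)
a=cv2.imread("pics/s3.png") # tray region only
o=cv2.imread("pics/side0.png")
# lowest row of robot: strongly grey (unsaturated) pixels near finger column
hsv=cv2.cvtColor(s.astype(np.uint8),cv2.COLOR_BGR2HSV)
for v in range(254,282): print(v,[f"{hsv[v,u,1]}/{hsv[v,u,2]}" for u in range(299,318)])
E
```

```text
t: 10.38
tcp_pos: [0.4799, 0.1589, -0.031]
eef_rot: [0.0, -3.141, 0.0]
force: [0.8, -0.0, 0.4]
opening: 0.002
gripper_force: 0.0
t: 10.62
tcp_pos: [0.4799, 0.1589, -0.0325]
eef_rot: [0.0, -3.141, 0.0]
force: [-0.5, -0.8, 0.4]
opening: -0.0
gripper_force: 0.0
[ 0.000e+00 -4.375e+01  3.102e+01 -4.000e-02 -0.000e+00 -0.000e+00]
254 ['126/75', '37/41', '24/42', '0/84', '5/142', '4/143', '4/138', '4/69', '15/35', '27/38', '15/35', '7/38', '35/36', '30/43', '70/55', '129/81', '134/80', '124/76', '126/81']
255 ['128/74', '98/65', '27/56', '2/116', '4/140', '5/142', '7/139', '8/65', '20/38', '20/39', '17/44', '24/43', '34/38', '23/45', '110/72', '135/81', '131/80', '124/78', '129/83']
256 ['96/85', '38/115', '54/95', '4/119', '4/139', '4/140', '6/118', '5/55', '27/38', '34/38', '20/39', '21/36', '30/42', '41/44', '119/75', '121/82', '134/78', '134/80', '123/83']
257 ['40/114', '7/183', '18/142', '7/139', '4/138', '4/139', '7/116', '4/69', '9/55', '15/50', '19/40', '28/37', '6/44', '104/64', '124/82', '129/81', '124/80', '124/82', '124/84']
258 ['17/74', '2/103', '6/132', '5/145', '4/134', '4
[... 3836 characters left out ...]
1/127', '137/130', '140/131', '135/134', '134/129', '138/133', '134/133', '136/126']
279 ['132/79', '115/80', '132/81', '135/83', '128/80', '129/75', '126/75', '119/77', '131/82', '134/126', '136/124', '136/126', '137/132', '138/131', '137/130', '134/131', '137/132', '137/130', '136/126']
280 ['134/80', '126/79', '121/82', '115/84', '120/81', '128/74', '126/75', '116/77', '130/92', '141/119', '134/124', '135/130', '139/130', '135/132', '137/130', '134/131', '138/131', '136/129', '140/120']
281 ['129/77', '119/79', '129/81', '124/80', '126/77', '118/78', '119/75', '129/81', '137/125', '134/124', '138/122', '139/128', '137/132', '139/128', '130/131', '142/129', '143/130', '135/127', '131/121']
```

```bash
python3 - <<'E'
from h import *
p=vision.camera_params("side")
for z in(-.0325,-.01,-.005,0,.005,.01):
    q=p["intrinsics"]@(p["R"]@np.array([.48,.159,z])+p["t"]);print(z,(q[:2]/q[2]).round(1))
E
python3 -m handwheel '[[[0,0,1.5],[0,0,0]],[[0,0,1.5],[0,0,0]]]'
python3 -m handwheel '[[[0,0,1.5],[0,0,0]],[[0,0,1.5],[0,0,0]]]'
```

```text
-0.0325 [306.2 274.8]
-0.01 [306.5 269.5]
-0.005 [306.5 268.3]
0 [306.6 267.2]
0.005 [306.7 266. ]
0.01 [306.8 264.8]
t: 10.92
tcp_pos: [0.4799, 0.1589, -0.034]
eef_rot: [0.0, -3.141, 0.0]
force: [0.7, 0.4, 0.1]
opening: -0.002
gripper_force: 0.0
t: 11.18
tcp_pos: [0.4801, 0.159, -0.0347]
eef_rot: [-0.0, 3.141, 0.0]
force: [-2.6, -0.1, 6.9]
opening: 0.003
gripper_force: 3.5
```

The tip touched the bench at a reported height of -0.0345, so the reading is 34.5 mm too low. x and y agree with the images to within about 5 mm. I'll rise to a true tip height of about 30 mm and push.

```bash
python3 -m handwheel '[[[0,0,-15],[0,0,0]],[[0,0,-31],[0,0,0]],[[-14,0,-31],[0,0,0]],[[-28,0,-31],[0,0,0]],[[-40,0,-31],[0,0,0]]]'
python3 -m handwheel '[[[-4,0,0],[0,0,0]],[[-8,0,0],[0,0,0]],[[-12,0,0],[0,0,0]],[[-16,0,0],[0,0,0]],[[-20,0,0],[0,0,0]]]'
python3 -m handwheel '[[[-5,0,0],[0,0,0]],[[-10,0,0],[0,0,0]],[[-15,0,0],[0,0,0]],[[-20,0,0],[0,0,0]],[[-25,0,0],[0,0,0]]]'
```

```text
t: 11.8
tcp_pos: [0.5211, 0.1588, -0.0049]
eef_rot: [-0.0, -3.141, 0.0]
force: [0.5, 0.0, 0.1]
opening: -0.001
gripper_force: 0.0
t: 12.42
tcp_pos: [0.5395, 0.1586, -0.0047]
eef_rot: [0.0, -3.14, 0.001]
force: [-2.8, -1.2, -0.3]
opening: 0.002
gripper_force: 1.2
t: 13.05
tcp_pos: [0.5654, 0.1589, -0.0044]
eef_rot: [0.0, -3.142, 0.0]
force: [-2.3, -1.6, -0.4]
opening: -0.001
gripper_force: 1.2
```

Now it's in contact, with about 2.5 N. I'll push on to the home stop.

```bash
python3 -m handwheel '[[[-5,0,0],[0,0,0]],[[-10,0,0],[0,0,0]],[[-15,0,0],[0,0,0]],[[-20,0,0],[0,0,0]],[[-25,0,0],[0,0,0]]]'
python3 -m handwheel '[[[-4,0,0],[0,0,0]],[[-8,0,0],[0,0,0]],[[-12,0,0],[0,0,0]],[[-15,0,0],[0,0,0]],[[-17,0,0],[0,0,0]]]'
```

```text
t: 13.68
tcp_pos: [0.5904, 0.159, -0.0044]
eef_rot: [-0.0, 3.142, 0.0]
force: [-1.8, -1.5, 0.1]
opening: 0.003
gripper_force: 1.2
t: 14.3
tcp_pos: [0.6073, 0.159, -0.0044]
eef_rot: [-0.0, 3.141, 0.0]
force: [-2.3, -1.0, 0.5]
opening: 0.002
gripper_force: 1.1
```

```bash
python3 -m handwheel '[[[-1.5,0,0],[0,0,0]],[[-3,0,0],[0,0,0]],[[-3,0,0],[0,0,0]]]'
python3 -m handwheel '[[[-1,0,0],[0,0,0]],[[-2,0,0],[0,0,0]],[[-2,0,0],[0,0,0]]]'
```

```text
t: 14.68
tcp_pos: [0.6103, 0.1591, -0.0044]
eef_rot: [-0.0, 3.141, 0.0]
force: [-0.9, -0.5, -0.1]
opening: 0.002
gripper_force: 0.6
t: 15.05
tcp_pos: [0.6121, 0.159, -0.0044]
eef_rot: [-0.0, 3.141, 0.0]
force: [-2.0, -1.1, -0.2]
opening: 0.0
gripper_force: 0.8
```

```bash
python3 -m handwheel '[[[-1,0,0],[0,0,0]],[[-2,0,0],[0,0,0]],[[-2,0,0],[0,0,0]]]'
python3 -m handwheel '[[[-1,0,0],[0,0,0]],[[-2,0,0],[0,0,0]],[[-2,0,0],[0,0,0]]]'
```

```text
t: 15.42
tcp_pos: [0.6142, 0.1589, -0.0044]
eef_rot: [-0.0, 3.141, -0.0]
force: [-1.5, -0.6, 0.1]
opening: 0.002
gripper_force: 0.8
t: 15.8
tcp_pos: [0.6159, 0.1589, -0.0044]
eef_rot: [0.0, -3.141, 0.0]
force: [-3.3, -1.8, 1.0]
opening: -0.004
gripper_force: 1.4
```

```bash
python3 -m handwheel '[[[-1,0,0],[0,0,0]],[[-2,0,0],[0,0,0]],[[-2,0,0],[0,0,0]]]'
```

```text
t: 16.18
tcp_pos: [0.6159, 0.1588, -0.0045]
eef_rot: [0.001, -3.138, 0.0]
force: [-9.6, -2.2, 6.5]
opening: 0.001
gripper_force: 4.7
```

The jar tray met its stop: the force rose to 10 N and the TCP stopped at 0.616. I'll back off, lift, and cross to above the skull tray's finger well.

```bash
python3 -m handwheel '[[[10,0,0],[0,0,0]],[[30,0,0],[0,0,0]],[[50,0,-30],[0,0,0]],[[50,0,-80],[0,0,0]],[[50,0,-125],[0,0,0]]]'
python3 -m handwheel '[[[0,-50,0],[0,0,0]],[[0,-100,0],[0,0,0]],[[0,-150,0],[0,0,-0.03]],[[-5,-200,0],[0,0,-0.06]],[[-10,-250,0],[0,0,-0.09]]]'
python3 -m handwheel '[[[0,0,0],[0,0,0]]]'
```

```text
t: 16.8
tcp_pos: [0.5683, 0.1594, 0.1226]
eef_rot: [-0.001, 3.139, 0.001]
force: [1.2, 0.5, -0.8]
opening: 0.001
gripper_force: 0.0
t: 17.42
tcp_pos: [0.5788, -0.0925, 0.1212]
eef_rot: [-0.144, 3.136, -0.0]
force: [1.3, 0.9, -0.1]
opening: -0.001
gripper_force: 0.0
t: 17.55
tcp_pos: [0.5788, -0.094, 0.1207]
eef_rot: [-0.135, 3.137, -0.001]
force: [-0.2, 0.1, -0.2]
opening: 0.002
gripper_force: 0.0
```

```bash
python3 -m handwheel '[[[-10,-45,0],[0,0,0]],[[-24,-85,0],[0,0,0]],[[-24,-100,20],[0,0,0]],[[-24,-100,50],[0,0,0]],[[-24,-100,56],[0,0,0]]]'
python3 - <<'E'
from bench import vision,ctrl
import cv2,numpy as np
s=vision.read_camera("side")[:,:,::-1];t=vision.read_camera("top")[:,:,::-1]
r=lambda i,f:cv2.resize(i,None,fx=f,fy=f,interpolation=cv2.INTER_CUBIC)
cv2.imwrite("pics/c6.png",np.hstack([r(s[130:280,160:310],2.66),r(t[130:280,220:370],2.66)]))
print(ctrl.observe()["tcp_pos"])
E
```

```text
t: 18.18
tcp_pos: [0.61, -0.1873, 0.0626]
eef_rot: [0.142, -3.136, -0.002]
force: [0.2, -0.7, -0.1]
opening: -0.001
gripper_force: 0.0
[ 0.61084027 -0.18754419  0.06436744]
```

View pics/c6.png

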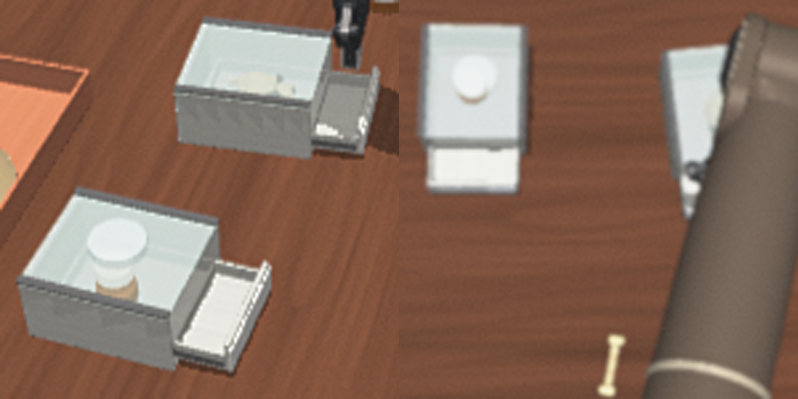

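The jar tray is home in this picture, with its jar inside. The fingertip at (350,65) hangs above the skull tray's well, between the housing edge (about x=322) and the lip (about x=370). I'll lower it.

```bash
python3 -m handwheel '[[[0,0,15],[0,0,0]],[[0,0,28],[0,0,0]],[[0,0,38],[0,0,0]],[[0,0,44],[0,0,0]],[[0,0,44],[0,0,0]]]'
```

```text
t: 18.9
tcp_pos: [0.6106, -0.1884, 0.02]
eef_rot: [0.141, -3.137, -0.001]
force: [0.1, -0.1, 0.0]
opening: 0.001
gripper_force: 0.0
```

```bash
python3 -m handwheel '[[[0,0,6],[0,0,0]],[[0,0,12],[0,0,0]],[[0,0,18],[0,0,0]],[[0,0,24],[0,0,0]],[[0,0,26],[0,0,0]]]'
```

```text
t: 19.52
tcp_pos: [0.6106, -0.1884, -0.0061]
eef_rot: [0.142, -3.138, -0.0]
force: [-0.1, -0.6, 0.4]
opening: -0.004
gripper_force: 0.0
```

```bash
python3 -m handwheel '[[[3,0,0],[0,0,0]],[[6,0,0],[0,0,0]],[[9,0,0],[0,0,0]],[[12,0,0],[0,0,0]],[[15,0,0],[0,0,0]]]'
python3 -m handwheel '[[[4,0,0],[0,0,0]],[[8,0,0],[0,0,0]],[[12,0,0],[0,0,0]],[[16,0,0],[0,0,0]],[[20,0,0],[0,0,0]]]'
```

```text
t: 20.15
tcp_pos: [0.5961, -0.1898, -0.0052]
eef_rot: [-0.142, 3.138, 0.0]
force: [1.8, 1.1, -0.1]
opening: -0.001
gripper_force: 1.1
t: 20.78
tcp_pos: [0.5759, -0.1916, -0.0053]
eef_rot: [-0.142, 3.138, 0.0]
force: [2.3, 2.2, 0.8]
opening: -0.0
gripper_force: 1.2
```

It's hooked, pulling with about 2 N. I'll keep drawing it out.

```bash
python3 -m handwheel '[[[5,0,0],[0,0,0]],[[10,0,0],[0,0,0]],[[15,0,0],[0,0,0]],[[20,0,0],[0,0,0]],[[25,0,0],[0,0,0]]]'
python3 -m handwheel '[[[5,0,0],[0,0,0]],[[10,0,0],[0,0,0]],[[15,0,0],[0,0,0]],[[20,0,0],[0,0,0]],[[25,0,0],[0,0,0]]]'
python3 -m handwheel '[[[5,0,0],[0,0,0]],[[10,0,0],[0,0,0]],[[14,0,0],[0,0,0]],[[18,0,0],[0,0,0]],[[20,0,0],[0,0,0]]]'
```

```text
t: 21.4
tcp_pos: [0.5509, -0.1939, -0.0054]
eef_rot: [0.142, -3.138, -0.0]
force: [3.0, 1.2, 1.0]
opening: 0.001
gripper_force: 1.2
t: 22.02
tcp_pos: [0.5259, -0.1962, -0.0054]
eef_rot: [0.142, -3.138, -0.0]
force: [1.8, 1.6, 0.6]
opening: 0.003
gripper_force: 1.2
t: 22.65
tcp_pos: [0.5061, -0.198, -0.0054]
eef_rot: [0.141, -3.138, 0.0]
force: [2.5, 1.6, -0.5]
opening: 0.0
gripper_force: 1.1
```

```bash
python3 -m handwheel '[[[4,0,0],[0,0,0]],[[8,0,0],[0,0,0]],[[12,0,0],[0,0,0]],[[15,0,0],[0,0,0]],[[16,0,0],[0,0,0]]]'
python3 -m handwheel '[[[2,0,0],[0,0,0]],[[3,0,0],[0,0,0]],[[4,0,0],[0,0,0]],[[4,0,0],[0,0,0]]]'
```

```text
t: 23.28
tcp_pos: [0.4902, -0.1995, -0.0054]
eef_rot: [0.141, -3.138, 0.0]
force: [1.7, 2.5, 0.6]
opening: 0.0
gripper_force: 1.0
t: 23.78
tcp_pos: [0.4863, -0.1998, -0.0054]
eef_rot: [0.142, -3.138, 0.0]
force: [0.5, 0.5, -0.2]
opening: 0.0
gripper_force: 0.7
```

```bash
python3 -m handwheel '[[[2,0,0],[0,0,0]],[[4,0,0],[0,0,0]],[[6,0,0],[0,0,0]],[[7,0,0],[0,0,0]]]'
python3 -m handwheel '[[[1.5,0,0],[0,0,0]],[[3,0,0],[0,0,0]],[[3,0,0],[0,0,0]]]'
```

```text
t: 24.28
tcp_pos: [0.4793, -0.2004, -0.0054]
eef_rot: [-0.142, 3.138, -0.0]
force: [2.2, 1.1, 0.1]
opening: 0.003
gripper_force: 1.0
t: 24.65
tcp_pos: [0.4767, -0.2006, -0.0054]
eef_rot: [-0.142, 3.138, 0.0]
force: [3.0, 1.9, -1.0]
opening: -0.002
gripper_force: 1.6
```

```bash
python3 -m handwheel '[[[1,0,0],[0,0,0]],[[2,0,0],[0,0,0]],[[2,0,0],[0,0,0]]]'
python3 -m handwheel '[[[1,0,0],[0,0,0]],[[2,0,0],[0,0,0]],[[2,0,0],[0,0,0]]]'
```

```text
t: 25.02
tcp_pos: [0.4767, -0.2006, -0.0052]
eef_rot: [-0.142, 3.134, 0.001]
force: [8.7, 2.9, -4.2]
opening: 0.001
gripper_force: 4.7
t: 25.4
tcp_pos: [0.4767, -0.2006, -0.005]
eef_rot: [-0.143, 3.131, 0.002]
force: [16.7, 4.1, -9.7]
opening: -0.0
gripper_force: 7.9
```

It's at the stop, with the force up to 17 N. I'll move off the lip into the well, lift out and check.

```bash
python3 -m handwheel '[[[-6,0,0],[0,0,0]],[[-14,0,0],[0,0,0]],[[-18,0,0],[0,0,0]],[[-18,0,-15],[0,0,0]],[[-18,0,-40],[0,0,0]]]'
python3 -m handwheel '[[[0,0,-40],[0,0,0]],[[0,0,-90],[0,0,0]],[[0,40,-100],[0,0,0]],[[0,90,-100],[0,0,0]],[[0,130,-100],[0,0,0]]]'
python3 -m handwheel '[[[0,0,0],[0,0,0]],[[0,0,0],[0,0,0]]]'
python3 - <<'E'
from bench import vision,ctrl
import cv2,numpy as np
s=vision.read_camera("side")[:,:,::-1];t=vision.read_camera("top")[:,:,::-1]
r=lambda i,f:cv2.resize(i,None,fx=f,fy=f,interpolation=cv2.INTER_CUBIC)
cv2.imwrite("pics/c7.png",np.hstack([r(s[130:280,160:360],2),r(t[130:280,220:420],2)]))
E
```

```text
t: 26.02
tcp_pos: [0.4896, -0.1992, 0.035]
eef_rot: [0.141, -3.136, -0.001]
force: [-0.3, -0.1, 0.3]
opening: -0.001
gripper_force: 0.0
t: 26.65
tcp_pos: [0.4784, -0.0687, 0.1361]
eef_rot: [-0.141, 3.137, -0.001]
force: [0.9, 0.9, -0.4]
opening: -0.004
gripper_force: 0.0
t: 26.9
tcp_pos: [0.4789, -0.0702, 0.1354]
eef_rot: [-0.142, 3.137, -0.001]
force: [0.1, -0.9, 0.3]
opening: -0.001
gripper_force: 0.0
```

View pics/c7.png

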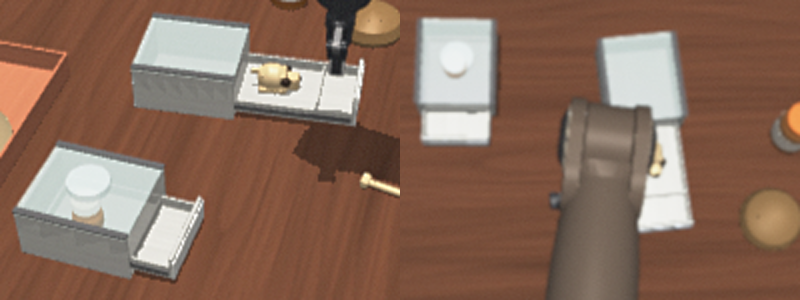

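The skull tray is fully out with the skull upright behind the rib (275,77). The jar tray is home with its lip at (190,235), the dish and bone are in place, and the arm is clear of everything.

```bash
python3 -c "
from bench import ctrl
print(ctrl.finish_job())"
```

```text
the job is handed in; nothing more can be done
None
```

The jar tray is pushed fully home and the skull tray is drawn out to its stop from inside the lip. In the last pictures the skull and jar lie in their trays and nothing else appears moved. The job is handed in, but no verdict came back.

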